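# Shut the lime box, flip open the garlic box

## Task

On the cooktop stand two white boxes with hinged wooden lids, a small one that is open with a lime in it and a long one that is shut with garlic in it. The lime is done with and garlic is needed next: with the fingertips, push the small box's lid over so that it falls shut, and flip the long box's lid up and back past upright so that it stays open by itself, in whichever order you like. Only push, gently: do not pinch or lift anything, leave both boxes standing where they are, and do not disturb the things round about.

Things in the scene. Friction and masses are not known exactly. Their poses are not given: they have to be found in the camera images.
- long_box: long white stoneware box with a hinged wooden lid, holding two garlic bulbs; loose on the level cooktop, about 0.75 kg without its lid. 200 mm long (its y) by 90 mm deep (its x), 64 mm high without the lid, walls 6 mm. Origin: centre of its underside; +x points from its front, where the lid overhangs, to its hinge side, roughly to the robot's left (so the lip faces right); z up.
- long_lid (a joint): angle of the long box's lid about the hinge along the top edge on its hinge (+x) side: 0 = shut, flat on the box; 1.85 = fully open against its stop, leaning back past upright. Free, lightly damped, no spring: let go below about 1.4 it falls shut, above about 1.6 it falls open and stays, within 1 to 4 s. At the start it is shut.
- long_lip (a point): middle of the front edge of the long box's lid, on its underside; moves with the lid, 112 mm from the hinge. The lid is a flat wooden slab 10 mm thick, 206 mm wide, about 130 g, without a knob; when shut it overhangs the box's front wall by 22 mm, its underside 65 mm above the cooktop, so a fingertip fits under the lip.
- long_hinge (a point): middle of the long box's hinge line, fixed to the box at the top edge of its hinge side: 45 mm from the box's centre along its +x, 64 mm above the cooktop; the line runs along the box's y. Open, the lid's top edge is about 175 mm above the cooktop. A range hood hangs from 0.58 m above the cooktop, over all that is more than 0.6 m ahead of the robot; wall cabinets flank it.
- small_box: small white stoneware box with a hinged wooden lid, holding a lime; loose on the level cooktop, about 0.6 kg without its lid. 110 mm long (its y) by 90 mm deep (its x), 64 mm high without the lid, walls 6 mm. Origin: centre of its underside; +x points from its front, where the lid overhangs, to its hinge side, roughly to the robot's left (so the lip faces right); z up.
- small_lid (a joint): angle of the small box's lid about the hinge along the top edge on its hinge (+x) side: 0 = shut, flat on the box; 1.85 = fully open against its stop, leaning back past upright. Free, lightly damped, no spring: let go below about 1.4 it falls shut, above about 1.6 it falls open and stays, within 1 to 4 s. At the start it stands open, leaning back.
- small_lip (a point): middle of the front edge of the small box's lid, on its underside; moves with the lid, 112 mm from the hinge. The lid is a flat wooden slab 10 mm thick, 116 mm wide, about 80 g, without a knob; when shut it overhangs the box's front wall by 22 mm, its underside 65 mm above the cooktop, so a fingertip fits under the lip.
- small_hinge (a point): middle of the small box's hinge line, fixed to the box at the top edge of its hinge side: 45 mm from the box's centre along its +x, 64 mm above the cooktop; the line runs along the box's y. Open, the lid's top edge is about 175 mm above the cooktop. A range hood hangs from 0.58 m above the cooktop, over all that is more than 0.6 m ahead of the robot; wall cabinets flank it.
- mill: bystander: dark wooden pepper mill, 58 mm across, 150 mm tall, behind and between the boxes; loose; origin at the centre of its underside
- salt: bystander: salt shaker, 44 mm across, 90 mm tall, behind and between the boxes; loose; origin at the centre of its underside
- spice_dark: bystander: dark-capped spice jar, 41 mm across, 105 mm tall, on the left worktop; loose; origin at the centre of its underside
- lemon: bystander: lemon, 83x58x58 mm, on the left worktop; loose; origin at the centre of its underside
- tin: bystander: small tin, 57 mm across, 72 mm tall, on the right worktop; loose; origin at the centre of its underside
- mug: bystander: two-tone mug, 86 mm across, 88 mm tall, far left worktop; loose; origin at the centre of its underside
- teaspoon: bystander: steel teaspoon, 132x28x11 mm, lying between the boxes; loose; origin at the centre of its underside

How it is judged:
By the outcome, as a careful person would: the job done as asked, in the order asked, and still so for the second after the job is handed in, with the robot touching nothing.
It also fails if it takes over 53 s, if anything falls off the work surface, if the arm or the gripper's body presses on something with over 40 N, if the wrist force passes 120 N, or if a joint passes its speed limit or range.

## Robot

A 7-joint arm with a two-finger parallel gripper is mounted at the origin on a cart in front of the work surface, level with it; the furniture and walls round the work are solid. World frame = base frame: x ahead of the robot, y to its left, z up, the work surface at z = 0. Lengths are in m, angles in rad, forces in N, time in s.
With the tool pointing down it reaches from about 0.4 to 0.85 m from the base axis. Payload 10.4 kg.
Tool frame: the origin (TCP) lies on the centre line of the jaws, within the pads' length; the fingertips stand 11 mm ahead of it and the grasp point (between the pads) lies 8 mm behind it (tip_reach is the distance from the TCP to the fingertips, in m); z points along the fingers, y is the line along which they close (so a half turn about z gives the same grasp; the last joint's range is limited). The gripper opens to 85 mm and grips with 20 to 120 N. Pads are 22 mm wide; open, the fingers measure 114 mm over their backs; the gripper's body (76 mm by 85 mm) begins 54 mm behind the grasp point. The pads swing forward as they close: fully open they stand 13 mm farther back than shut.
Start: joints at [-1.323, 0.332, -0.065, 1.46, 0.022, 1.35, -0.088], TCP at [0.167, 0.602, 0.207] pointing down, gripper open.
Joint ranges: [-2.6, 2.6], [-0.5, 2.12], [-1.47, 1.34], [0.16, 2.42], [-1.27, 4.41], [0.06, 2.06], [-2.6, 2.6]. Speed limits (rad/s): [2.22, 2.22, 2.79, 2.79, 3.14, 3.14, 3.14].

## Interface

Orientations are given as a unit quaternion [x, y, z, w].
In Python, from workcell import get_obs, camera, hand_in, tip_reach gives the robot as it stands. The module is installed in compiled form; this text tells all that it offers.
- The arm moves only by the tool move_arm, never from a script. Its argument "plan" is a list of rows, each an object with "delta_pos": the shift along the tool's x, y, z in parts of the range, where 1.0 means 1 m, a list of three; "turn": the turn, a rotation vector about the tool's x, y, z in a scale on which 1.0 is 4 rad, a list of three; "fingers": the closure, from 0 (fully open) to 1 (shut). A call has 1 to 12 rows; each row is the pose to reach, as a shift and turn from the pose commanded when the call began, along the tool's axes at that moment; what a row does not reach only later rows make up. A row lasts 1/8 s, in which the tool goes at most 62.5 mm and 10.7 degrees, less where a joint would pass 70% of its speed; a pose out of reach is approached as far as the arm can. Shift and turn numbers lie between -1 and 1, and a call with a number outside is refused. A call with a gripper value outside its range is refused whole. The fingers move at their own pace and stop on an object; "force" is the grip in N (left out, the last holds). Time passes only in rows, so rows that repeat a pose let the fingers close. It gives the time, the measured TCP pose, the force, the opening and the grip force at its end, in the units of the state.
- get_obs(): the state, without advancing time (a new reading comes with each control period).
- camera(name): name is "scene" or "top" or "wrist"; returns a dict with "color" (384x512x3 uint8, red, green, blue), "range_z" (384x512 float32, m along the optical axis (not along the pixel's ray), 0 where there is no reading), "fx", "fy", "cx", "cy" (pixels), "R" (3x3) and "t" (3): a world point X has camera coordinates R X + t; the wrist camera has in their place "tool_from_camera" (4x4, takes a point from camera to tool coordinates, whose origin is the TCP and whose axes are the flange's). Camera axes: x right, y down, z forward; pixel columns grow to the right and rows downward; lengths in m; the calibration is good to about 2 mm. A picture is of the moment at which its call begins: read the wrist's pose just before it.
- hand_in(): hands the job in; it is judged then, once.
The state is a dict: "clock": time; "joint_pos": joint angles; "joint_velocities": joint speeds; "tau": joint torques, N m; "position": TCP position; "ee_rot": TCP orientation; "ft_force": force on the tool from outside, world axes, zero at the start; "torque": the same for the moment, N m; "grip_width": opening from 0.0 (shut) to 1.0 (fully open); "grasp_force": force on a finger pad.
Only numpy, scipy, OpenCV 4.12 (cv2) and the standard library are available. Lean on these libraries where they do the work, as an engineer would, in place of code of your own. Each camera call takes 0.05 s, during which the arm holds its last target. There are 200 camera calls.

## Working session

There is one attempt and no reset: what is moved stays moved. The work goes in short steps, Python scripts to look and compute and a tool call to move; the robot and the scene stay as the last step left them, time stands still between calls to the robot, and variables do not carry over. Pictures are saved under pics/ and viewed, at most 10 in all, crops included, and the job is handed in when it is done.

Besides the shell and the picture viewer there is one more tool, called after "Request:" as name(argument=value, ...), one argument or row to a line, values as JSON. move_arm: Moves the arm, as the interface text tells. Its arguments: {"type":"object","properties":{"plan":{"type":"array","items":{"type":"object","properties":{"delta_pos":{"type":"array","items":{"type":"number"}},"turn":{"type":"array","items":{"type":"number"}},"fingers":{"type":"number"}}}},"force":{"type":"number"}},"required":["plan"]}

```bash
mkdir -p pics
python3 - <<'E'
from workcell import *
import cv2,numpy as np,pickle
print(get_obs(), tip_reach() if callable(tip_reach) else tip_reach)
d={}
for n in("scene","top"):
    c=camera(n);d[n]=c;cv2.imwrite(f"pics/{n}0.png",c["color"][...,::-1]);print(n,c["R"],c["t"],c["fx"],c["cx"],c["cy"])
pickle.dump(d,open("c0.pkl","wb"))
E
```

```text
{'clock': 0.0, 'joint_pos': array([-1.32261192,  0.33288024, -0.06469441,  1.4609711 ,  0.02161025,
        1.34990485, -0.08853488]), 'joint_velocities': array([ 0.00082883, -0.0004098 ,  0.00018601,  0.00092376, -0.00107166,
        0.00084932, -0.00018936]), 'tau': array([-4.37143699e-04, -6.25436139e+01,  4.88545094e-02, -3.91608024e+01,
        1.62189861e-02,  9.83559410e-03, -6.10736890e-06]), 'position': array([0.1670802 , 0.601811  , 0.20629651]), 'ee_rot': array([ 1.34986971e-01,  9.90847102e-01, -7.31491945e-04, -5.86648553e-05]), 'ft_force': array([-0.07730218, -0.49058817,  0.90478415]), 'torque': array([-0.01173899,  0.08132058,  0.03270105]), 'grasp_force': 0.0, 'grip_width': 0.9971104461552381} 0.011
scene [[ 0.81737446 -0.5759221   0.01458497]
 [-0.27514192 -0.41248608 -0.86841935]
 [ 0.50615799  0.70581086 -0.4956159 ]] [-0.4436514   0.25242189  1.31432391] 477.5967192719868 250.477120699749 189.67882031128528
top [[ 0.01887756 -0.99975771  0.01132038]
 [-0.99627251 -0.01976252 -0.08396742]
 [ 0.0841708  -0.00969308 -0.9964042 ]] [0.04935522 0.60502929 1.4017162 ] 437.0483413153229 260.92802279903685 190.0793148381842
```

View pics/scene0.png

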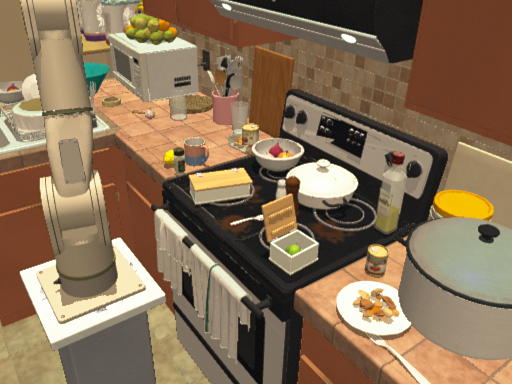

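View pics/top0.png

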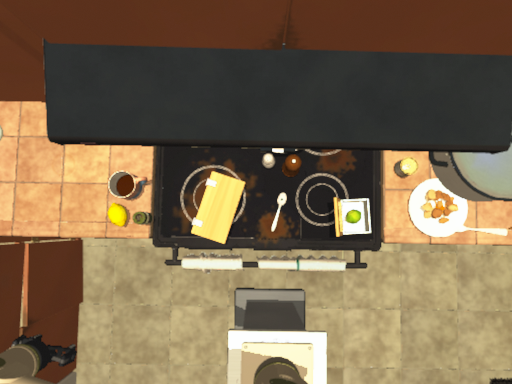

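The scene view shows the long box shut at about (222,185), and the small box at (294,250) with its lid open at (281,218). In the top view the long lid is at (218,207), the small rim at (354,216) with its upright lid at (338,216), the spoon at (280,210), the salt at (268,160) and the mill at (292,163).

```bash
cat > h.py <<'E'
import numpy as np,cv2,pickle
def ray(c,u,v,z):
    d=c["R"].T@np.array([(u-c["cx"])/c["fx"],(v-c["cy"])/c["fy"],1]);o=-c["R"].T@c["t"]
    return o+d*(z-o[2])/d[2]
def cloud(c):
    Z=c["range_z"];v,u=np.mgrid[:Z.shape[0],:Z.shape[1]]
    P=np.stack([(u-c["cx"])/c["fx"]*Z,(v-c["cy"])/c["fy"]*Z,Z],-1)
    return (P-c["t"])@c["R"]
def big(m):
    n,l,s,_=cv2.connectedComponentsWithStats(m.astype(np.uint8));k=1+np.argmax(s[1:,4]);return l==k
E
python3 - <<'E'
from h import *
d=pickle.load(open("c0.pkl","rb"))
for n,rois in {"top":{"long":(180,160,255,250),"small":(325,190,380,245),"spoon":(265,185,295,235)},"scene":{"long":(180,160,260,210),"small":(255,190,325,280)}}.items():
    c=d[n];P=cloud(c);hsv=cv2.cvtColor(c["color"],cv2.COLOR_RGB2HSV)
    for k,(a,b,e,f) in rois.items():
        roi=np.zeros(hsv.shape[:2],bool);roi[b:f,a:e]=1
        H,S,V=[hsv[...,i].astype(int) for i in range(3)]
        wood=roi&(H>8)&(H<28)&(S>80)&(V>120); white=roi&(S<60)&(V>120)
        for nm,m in(("wood",wood),("white",white)):
            if m.sum()<20: continue
            m=big(m);Q=P[m&(c["range_z"]>0)]
            z=np.median(Q[:,2])
            r=cv2.minAreaRect(np.argwhere(m)[:,::-1].astype(np.float32));bx=cv2.boxPoints(r)
            print(n,k,nm,m.sum(),"z pct",np.percentile(Q[:,2],[2,25,50,75,98]).round(3),"xyz med",np.median(Q,0).round(3),"xy 2/98",np.percentile(Q,[2,98],axis=0).round(3).tolist())
            zz={"long":.075,"small":.064,"spoon":.005}[k]
            if nm=="wood" and k=="small": zz=.17
            w=np.array([ray(c,*p,zz) for p in bx]);print("  box px",bx.round(1).tolist(),"world",w[:,:2].round(3).tolist(),"sides",np.linalg.norm(np.diff(w,axis=0),axis=1).round(3))
            # top surface pts from depth
            h=Q[np.abs(Q[:,2]-(.075 if nm=="wood" else .064))<.006][:,:2].astype(np.float32)
            if len(h)>20:
                r=cv2.minAreaRect(h);print("  depth rect",r,cv2.boxPoints(r).round(3).tolist())
    for nm,(u,v) in {"cook":(250,225)}.items():
        print("cooktop z",P[v,u]) if n=="top" else 0
c=d["top"];P=cloud(c)
for nm,(a,b,e,f) in {"salt":(258,148,278,172),"mill":(280,148,305,180)}.items():
    Q=P[b:f,a:e].reshape(-1,3);Q=Q[Q[:,2]>.03];print(nm,np.percentile(Q,[2,50,98],axis=0).round(3).tolist())
im=cv2.resize(d["top"]["color"][140:255,170:390,::-1],None,fx=3.6,fy=3.6,interpolation=cv2.INTER_CUBIC);cv2.imwrite("pics/crop.png",im)
E
```

```text
top long wood 2223 z pct [0.001 0.073 0.075 0.077 0.08 ] xyz med [0.544 0.19  0.075] xy 2/98 [[0.444, 0.127, 0.001], [0.654, 0.273, 0.08]]
  box px [[180.5, 229.39999389648438], [204.5, 159.60000610351562], [248.3000030517578, 174.6999969482422], [224.3000030517578, 244.39999389648438]] world [[0.472, 0.31], [0.693, 0.242], [0.648, 0.102], [0.428, 0.172]] sides [0.232 0.147 0.231]
  depth rect ((0.5437843799591064, 0.19916267693042755), (0.11629720032215118, 0.20451690256595612), 72.69769287109375) [[0.42899999022483826, 0.17399999499320984], [0.6240000128746033, 0.11299999803304672], [0.6589999794960022, 0.2240000069141388], [0.46299999952316284, 0.2849999964237213]]
top long white 66 z pct [0.065 0.073 0.076 0.078 0.081] xyz med [0.496 0.26  0.076] xy 2/98 [[0.484, 0.245, 0.065], [0.507, 0.277, 0.081]]
  box px [[191.0, 224.0], [193.10000610351562, 217.6999969482422], [202.6999969482422, 220.89999389648438], [200.60000610351562, 227.1999969482422]] world [[0.489, 0.278], [0.509, 0.272], [0.499, 0.242], [0.48, 0.248]] sides [0.021 0.032 0.021]
top small wood 270 z pct [0.026 0.137 0
[... 3433 characters left out ...]
035156, 241.60000610351562], [302.79998779296875, 219.1999969482422], [318.8999938964844, 243.39999389648438], [285.20001220703125, 265.79998779296875]] world [[0.468, -0.198], [0.626, -0.163], [0.582, -0.286], [0.437, -0.311]] sides [0.162 0.131 0.147]
  depth rect ((0.5241678953170776, -0.24118241667747498), (0.1141962856054306, 0.0951051339507103), 5.182980537414551) [[0.46299999952316284, -0.19900000095367432], [0.47200000286102295, -0.2939999997615814], [0.5849999785423279, -0.28299999237060547], [0.5770000219345093, -0.1889999955892563]]
salt [[0.614, 0.016, 0.034], [0.688, 0.047, 0.085], [0.732, 0.071, 0.707]]
mill [[0.614, -0.055, 0.036], [0.67, -0.023, 0.133], [0.728, 0.031, 0.708]]
```

View pics/crop.png

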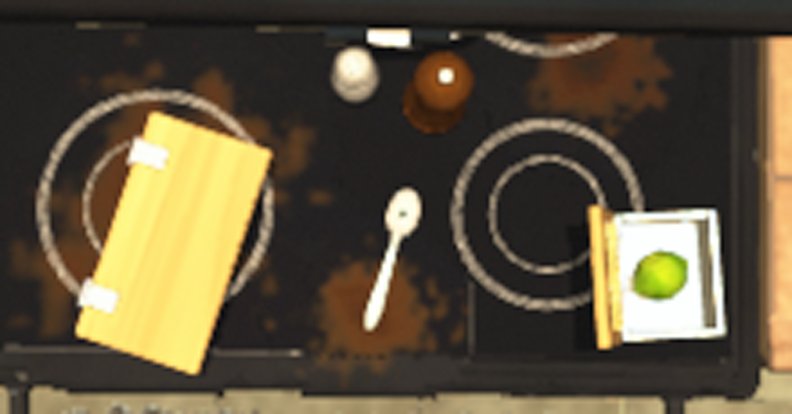

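The long box's lip middle is at about (0.528, 0.142), with the hinge towards (0.297, 0.955). The small box's hinge middle is at about (0.5205, -0.1955), and the lid's outer top edge at y ≈ -0.155. The two views agree with each other and with the given sizes.

I'll do the small lid first. The spoon, salt and mill are clear of the paths.

```bash
cat > to.py <<'E'
import sys,json,numpy as np
from scipy.spatial.transform import Rotation as R
from workcell import get_obs
def to(pts):
    o=get_obs();r=R.from_quat(o["ee_rot"]);print("x",r.as_matrix()[:,0].round(3),"y",r.as_matrix()[:,1].round(3),"z",r.as_matrix()[:,2].round(3),"p",o["position"].round(3),"F",o["ft_force"].round(1),"q",o["joint_pos"].round(2),"t",round(o["clock"],2))
    for p in pts: print(p,r.inv().apply(np.array(p)-o["position"]).round(3).tolist())
if __name__=="__main__": to(json.loads(sys.argv[1]))
E
python3 to.py "[[0.4,0.4,0.25],[0.47,0.15,0.25],[0.52,-0.10,0.25]]"
```

```text
x [-0.964  0.268 -0.   ] y [ 0.268  0.964 -0.001] z [-0.    -0.001 -1.   ] p [0.167 0.602 0.206] F [ 0.5  0.8 -0.8] q [-1.32  0.33 -0.06  1.46  0.02  1.35 -0.09] t 0.1
[0.4, 0.4, 0.25] [-0.278, -0.132, -0.043]
[0.47, 0.15, 0.25] [-0.413, -0.354, -0.043]
[0.52, -0.1, 0.25] [-0.528, -0.582, -0.043]
```

Request:
move_arm(
  plan=[
    {"delta_pos":[-0.04,-0.02,-0.043],"turn":[0,0,0],"fingers":1},
    {"delta_pos":[-0.09,-0.045,-0.043],"turn":[0,0,0],"fingers":1},
    {"delta_pos":[-0.14,-0.07,-0.043],"turn":[0,0,0],"fingers":1},
    {"delta_pos":[-0.19,-0.095,-0.043],"turn":[0,0,0],"fingers":1},
    {"delta_pos":[-0.24,-0.12,-0.043],"turn":[0,0,0],"fingers":1},
    {"delta_pos":[-0.28,-0.15,-0.043],"turn":[0,0,0],"fingers":1},
    {"delta_pos":[-0.31,-0.19,-0.043],"turn":[0,0,0],"fingers":1},
    {"delta_pos":[-0.34,-0.23,-0.043],"turn":[0,0,0],"fingers":1},
    {"delta_pos":[-0.365,-0.27,-0.043],"turn":[0,0,0],"fingers":1},
    {"delta_pos":[-0.39,-0.31,-0.043],"turn":[0,0,0],"fingers":1},
    {"delta_pos":[-0.413,-0.354,-0.043],"turn":[0,0,0],"fingers":1},
    {"delta_pos":[-0.413,-0.354,-0.043],"turn":[0,0,0],"fingers":1},
  ],
)

```text
clock: 1.6
position: [0.4713, 0.1465, 0.2502]
ee_rot: [0.138, 0.99, -0.0, 0.0]
ft_force: [0.0, 0.7, -0.3]
grip_width: 0.004
grasp_force: 0.0
```

```bash
python3 to.py "[[0.52,-0.10,0.25],[0.52,-0.10,0.15]]"
```

```text
x [-0.962  0.274 -0.   ] y [ 0.274  0.962 -0.   ] z [ 0. -0. -1.] p [0.471 0.147 0.25 ] F [ 0.   0.7 -0.3] q [-0.71  0.01  0.32  1.75 -0.    1.39  0.9 ] t 1.6
[0.52, -0.1, 0.25] [-0.114, -0.224, 0.0]
[0.52, -0.1, 0.15] [-0.114, -0.224, 0.1]
```

Request:
move_arm(
  plan=[
    {"delta_pos":[-0.02,-0.045,0],"turn":[0,0,0],"fingers":1},
    {"delta_pos":[-0.045,-0.09,0],"turn":[0,0,0],"fingers":1},
    {"delta_pos":[-0.07,-0.135,0],"turn":[0,0,0],"fingers":1},
    {"delta_pos":[-0.09,-0.18,0],"turn":[0,0,0],"fingers":1},
    {"delta_pos":[-0.114,-0.224,0],"turn":[0,0,0],"fingers":1},
    {"delta_pos":[-0.114,-0.224,0.05],"turn":[0,0,0],"fingers":1},
    {"delta_pos":[-0.114,-0.224,0.1],"turn":[0,0,0],"fingers":1},
    {"delta_pos":[-0.114,-0.224,0.1],"turn":[0,0,0],"fingers":1},
  ],
)

```text
clock: 2.6
position: [0.518, -0.0946, 0.1471]
ee_rot: [0.135, 0.991, -0.001, -0.003]
ft_force: [-0.4, -0.6, 0.3]
grip_width: 0.003
grasp_force: 0.0
```

```bash
python3 to.py "[[0.52,-0.13,0.15],[0.52,-0.23,0.15],[0.52,-0.1,0.15],[0.52,-0.1,0.25]]"
```

```text
x [-0.964  0.267  0.007] y [ 0.267  0.964 -0.002] z [-0.007 -0.    -1.   ] p [ 0.518 -0.095  0.147] F [-0.4 -0.6  0.3] q [-0.42  0.17  0.58  1.82 -0.1   1.18  1.48] t 2.6
[0.52, -0.13, 0.15] [-0.011, -0.034, -0.003]
[0.52, -0.23, 0.15] [-0.038, -0.13, -0.003]
[0.52, -0.1, 0.15] [-0.003, -0.005, -0.003]
[0.52, -0.1, 0.25] [-0.003, -0.005, -0.103]
```

Request:
move_arm(
  plan=[
    {"delta_pos":[-0.008,-0.02,0],"turn":[0,0,0],"fingers":1},
    {"delta_pos":[-0.011,-0.034,0],"turn":[0,0,0],"fingers":1},
    {"delta_pos":[-0.014,-0.045,0],"turn":[0,0,0],"fingers":1},
    {"delta_pos":[-0.017,-0.056,0],"turn":[0,0,0],"fingers":1},
    {"delta_pos":[-0.02,-0.067,0],"turn":[0,0,0],"fingers":1},
    {"delta_pos":[-0.023,-0.078,0],"turn":[0,0,0],"fingers":1},
    {"delta_pos":[-0.026,-0.089,0],"turn":[0,0,0],"fingers":1},
    {"delta_pos":[-0.029,-0.1,0],"turn":[0,0,0],"fingers":1},
    {"delta_pos":[-0.032,-0.11,0],"turn":[0,0,0],"fingers":1},
    {"delta_pos":[-0.035,-0.12,0],"turn":[0,0,0],"fingers":1},
    {"delta_pos":[-0.038,-0.13,0],"turn":[0,0,0],"fingers":1},
    {"delta_pos":[-0.038,-0.13,0],"turn":[0,0,0],"fingers":1},
  ],
)

```text
clock: 4.1
position: [0.522, -0.2321, 0.15]
ee_rot: [0.136, 0.991, -0.0, -0.0]
ft_force: [0.4, 0.1, -0.1]
grip_width: 0.003
grasp_force: 0.0
```

Run:
```python
from to import to
to([[0.52,-0.10,0.15],[0.50,-0.05,0.25]])
from workcell import camera
from h import *
for n in ("scene","top"):
    c=camera(n);P=cloud(c);hsv=cv2.cvtColor(c["color"],cv2.COLOR_RGB2HSV).astype(int)
    m=(hsv[...,0]>8)&(hsv[...,0]<28)&(hsv[...,1]>80)&(hsv[...,2]>120)&(abs(P[...,0]-.52)<.07)&(P[...,1]>-.34)&(P[...,1]<-.12)&(P[...,2]>.05)
    Q=P[m];print(n,len(Q),np.percentile(Q,[2,50,98],axis=0).round(3).tolist())
    cv2.imwrite(f"pics/{n}1.png",c["color"][...,::-1])
```

```text
x [-0.963  0.269  0.   ] y [ 0.269  0.963 -0.   ] z [-0. -0. -1.] p [ 0.522 -0.232  0.15 ] F [ 0.4  0.1 -0.1] q [-0.21  0.29  0.65  1.71 -0.18  1.2   1.79] t 4.1
[0.52, -0.1, 0.15] [0.037, 0.127, -0.0]
[0.5, -0.05, 0.25] [0.07, 0.169, -0.1]
scene 3074 [[0.453, -0.293, 0.072], [0.498, -0.25, 0.419], [0.566, -0.165, 0.574]]
top 1437 [[0.452, -0.28, 0.09], [0.511, -0.189, 0.562], [0.576, -0.147, 0.592]]
```

View pics/scene1.png

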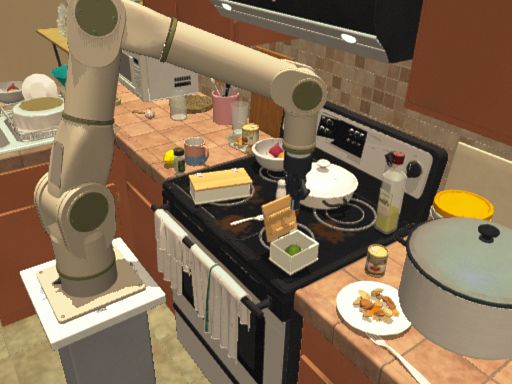

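The picture shows the gripper at about (295,190) just behind the small lid, which is at (281,217) and seems to be still up. I'll measure its angle.

Run:
```python
from workcell import camera,get_obs
from h import *
o=get_obs();print(o["ft_force"],o["clock"],o["position"])
for n in ("scene",):
    c=camera(n);P=cloud(c);hsv=cv2.cvtColor(c["color"],cv2.COLOR_RGB2HSV).astype(int)
    m=(hsv[...,0]>8)&(hsv[...,0]<28)&(hsv[...,1]>80)&(hsv[...,2]>120)&(abs(P[...,0]-.52)<.07)&(P[...,1]>-.34)&(P[...,1]<-.12)&(P[...,2]>.05)&(P[...,2]<.19)
    m=big(m);Q=P[m];print(n,len(Q),np.percentile(Q,[2,50,98],axis=0).round(3).tolist())
    for a in np.arange(.06,.18,.02):
        s=Q[(Q[:,2]>a)&(Q[:,2]<a+.02)]; print(a.round(2),len(s),s.mean(0).round(3) if len(s) else '')
    cv2.imwrite("pics/crop2.png",cv2.resize(c["color"][150:290,220:360,::-1],None,fx=4,fy=4,interpolation=cv2.INTER_CUBIC))
```

```text
[-0.48942346 -0.26452895 -0.58207791] 4.2 [ 0.5222375  -0.23089571  0.14999581]
scene 1093 [[0.463, -0.196, 0.067], [0.513, -0.18, 0.118], [0.573, -0.161, 0.17]]
0.06 143 [ 0.518 -0.192  0.073]
0.08 213 [ 0.516 -0.189  0.091]
0.1 209 [ 0.517 -0.182  0.11 ]
0.12 173 [ 0.509 -0.178  0.13 ]
0.14 212 [ 0.51  -0.171  0.149]
0.16 143 [ 0.511 -0.167  0.167]
```

View pics/crop2.png

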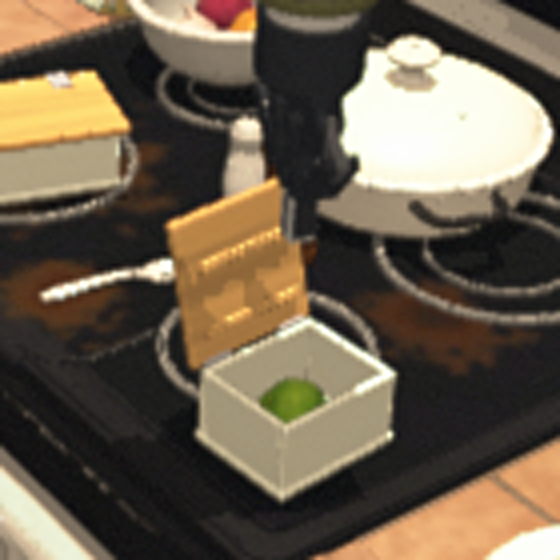

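Run:
```python
from workcell import camera,get_obs
from h import *
import pickle
o=get_obs();print(o["position"],o["joint_pos"].round(2))
for n in ("scene","top"):
    c=camera(n);P=cloud(c)
    V=c["color"].max(-1)
    m=(abs(P[...,0]-.52)<.09)&(P[...,1]>-.34)&(P[...,1]<-.0)&(P[...,2]>.10)&(P[...,2]<.35)&(V<90)
    Q=P[m];print(n,len(Q))
    for a in np.arange(.10,.30,.02):
        s=Q[(Q[:,2]>a)&(Q[:,2]<a+.02)]
        if len(s): print(a.round(2),len(s),s.min(0).round(3),s.max(0).round(3))
    if n=="scene": print(P[190:216:3,295].round(3))
w=camera("wrist");cv2.imwrite("pics/w.png",w["color"][...,::-1]);print(w["tool_from_camera"].round(3))
```

```text
[ 0.52228589 -0.23068695  0.15000775] [-0.21  0.28  0.65  1.71 -0.18  1.2   1.79]
scene 1037
0.1 1 [ 0.463 -0.177  0.115] [ 0.463 -0.177  0.115]
0.16 2 [ 0.517 -0.239  0.177] [ 0.522 -0.237  0.178]
0.18 39 [ 0.51  -0.25   0.181] [ 0.527 -0.231  0.199]
0.2 34 [ 0.509 -0.25   0.201] [ 0.531 -0.2    0.219]
0.22 98 [ 0.499 -0.278  0.22 ] [ 0.531 -0.192  0.24 ]
0.24 131 [ 0.497 -0.29   0.24 ] [ 0.53  -0.173  0.26 ]
0.26 164 [ 0.493 -0.294  0.26 ] [ 0.533 -0.171  0.28 ]
0.28 92 [ 0.5   -0.275  0.28 ] [ 0.522 -0.213  0.3  ]
[[ 0.511 -0.245  0.244]
 [ 0.512 -0.245  0.235]
 [ 0.505 -0.254  0.232]
 [ 0.503 -0.258  0.225]
 [ 0.515 -0.245  0.206]
 [ 0.515 -0.246  0.196]
 [ 0.518 -0.243  0.184]
 [ 0.682 -0.062  0.022]
 [ 0.578 -0.178  0.108]]
top 116
0.16 7 [ 0.468 -0.157  0.161] [ 0.561 -0.151  0.172]
0.18 1 [ 0.518 -0.216  0.198] [ 0.518 -0.216  0.198]
0.22 4 [ 0.519 -0.206  0.23 ] [ 0.522 -0.196  0.239]
0.24 9 [ 0.519 -0.197  0.246] [ 0.527 -0.183  0.258]
0.26 17 [ 0.518 -0.199  0.263] [ 0.545 -0.17   0.274]
0.28 22 [ 0.52  -0.197  0.28 ] [ 0.539 -0.188  0.299]
[[-0.    -0.951 -0.31   0.079]
 [ 1.    -0.    -0.     0.   ]
 [ 0.    -0.31   0.951 -0.168]
 [ 0.     0.     0.     1.   ]]
```

View pics/w.png

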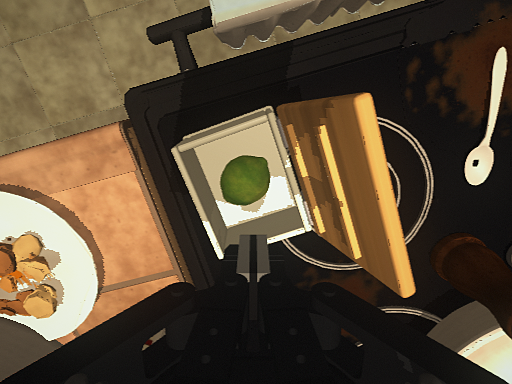

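The wrist view shows the fingertips at (253,240) over the small box, with the lid (345,180) still open: the tip passed over its top edge. The tips look about 38 mm higher than the TCP reading implies, so I'll check that with the wrist camera.

Run:
```python
from workcell import camera,get_obs
from h import *
from scipy.spatial.transform import Rotation as R
o=get_obs();c=camera("wrist");Z=c["range_z"];v,u=np.mgrid[:384,:512]
T=c["tool_from_camera"];P=np.stack([(u-c["cx"])/c["fx"]*Z,(v-c["cy"])/c["fy"]*Z,Z],-1)@T[:3,:3].T+T[:3,3]
W=P@R.from_quat(o["ee_rot"]).as_matrix().T+o["position"]
for nm,(a,b) in {"cook":(440,140),"cook2":(400,40),"spoon":(478,170),"lidtop":(370,130),"lidtop2":(405,270),"lime":(245,180),"rimcorner":(180,150)}.items(): print(nm,W[b,a].round(3),Z[b,a])
for r in range(230,300,6): print(r,P[r,253].round(3),Z[r,253])
```

```text
cook [ 0.544 -0.041  0.004] 0.31321317
cook2 [ 0.442 -0.066 -0.002] 0.29040214
spoon [ 0.586 -0.006  0.004] 0.3229936
lidtop [ 0.479 -0.162  0.171] 0.14548801
lidtop2 [ 0.558 -0.155  0.171] 0.16798988
lime [ 0.519 -0.237  0.052] 0.2765327
rimcorner [ 0.476 -0.28   0.066] 0.25429592
230 [-0.055  0.     0.114] 0.30887794
236 [ 0.011  0.    -0.03 ] 0.15185939
242 [ 0.011  0.    -0.036] 0.14617987
248 [ 0.011  0.    -0.042] 0.14029384
254 [ 0.011  0.    -0.048] 0.13452084
260 [ 0.011  0.    -0.053] 0.12954886
266 [ 0.011  0.    -0.058] 0.12560223
272 [ 0.011  0.    -0.062] 0.121535525
278 [ 0.009  0.    -0.063] 0.121225305
284 [ 0.006  0.    -0.062] 0.123200655
290 [ 0.003  0.    -0.063] 0.12328983
296 [ 0.     0.    -0.062] 0.124590434
```

Wrist depth and TCP agree with the world (cooktop at 0, lid top at 0.171, rim at 0.066). The shut fingertips actually stand at tool z ≈ -0.028, about 39 mm short of the stated +0.011, so I'll plan with the measured tip. Now back over the lid, lower down behind it, and push again.

Request:
move_arm(
  plan=[
    {"delta_pos":[0,0,-0.03],"turn":[0,0,0],"fingers":1},
    {"delta_pos":[0,0,-0.06],"turn":[0,0,0],"fingers":1},
    {"delta_pos":[0,0,-0.06],"turn":[0,0,0],"fingers":1},
    {"delta_pos":[0.012,0.042,-0.06],"turn":[0,0,0],"fingers":1},
    {"delta_pos":[0.024,0.085,-0.06],"turn":[0,0,0],"fingers":1},
    {"delta_pos":[0.037,0.127,-0.06],"turn":[0,0,0],"fingers":1},
    {"delta_pos":[0.037,0.132,-0.06],"turn":[0,0,0],"fingers":1},
    {"delta_pos":[0.037,0.132,-0.015],"turn":[0,0,0],"fingers":1},
    {"delta_pos":[0.037,0.132,0.026],"turn":[0,0,0],"fingers":1},
    {"delta_pos":[0.037,0.132,0.026],"turn":[0,0,0],"fingers":1},
    {"delta_pos":[0.037,0.132,0.026],"turn":[0,0,0],"fingers":1},
  ],
)

```text
clock: 5.82
position: [0.5225, -0.0947, 0.1254]
ee_rot: [0.135, 0.991, -0.0, 0.001]
ft_force: [-0.4, -0.6, 0.9]
grip_width: 0.001
grasp_force: 0.0
```

```bash
python3 to.py "[[0.52,-0.13,0.124],[0.52,-0.235,0.124],[0.52,-0.1,0.124]]"
```

```text
x [-0.963  0.268 -0.001] y [0.268 0.963 0.   ] z [ 0.001 -0.    -1.   ] p [ 0.523 -0.095  0.125] F [-0.4 -0.6  0.9] q [-0.42  0.2   0.57  1.84 -0.12  1.13  1.5 ] t 5.83
[0.52, -0.13, 0.124] [-0.007, -0.035, 0.001]
[0.52, -0.235, 0.124] [-0.035, -0.136, 0.001]
[0.52, -0.1, 0.124] [0.001, -0.006, 0.001]
```

Request:
move_arm(
  plan=[
    {"delta_pos":[-0.006,-0.025,0.002],"turn":[0,0,0],"fingers":1},
    {"delta_pos":[-0.008,-0.036,0.002],"turn":[0,0,0],"fingers":1},
    {"delta_pos":[-0.01,-0.045,0.002],"turn":[0,0,0],"fingers":1},
    {"delta_pos":[-0.013,-0.054,0.002],"turn":[0,0,0],"fingers":1},
    {"delta_pos":[-0.015,-0.063,0.002],"turn":[0,0,0],"fingers":1},
    {"delta_pos":[-0.018,-0.072,0.002],"turn":[0,0,0],"fingers":1},
    {"delta_pos":[-0.02,-0.081,0.002],"turn":[0,0,0],"fingers":1},
    {"delta_pos":[-0.023,-0.09,0.002],"turn":[0,0,0],"fingers":1},
    {"delta_pos":[-0.025,-0.099,0.002],"turn":[0,0,0],"fingers":1},
    {"delta_pos":[-0.028,-0.108,0.002],"turn":[0,0,0],"fingers":1},
    {"delta_pos":[-0.03,-0.117,0.002],"turn":[0,0,0],"fingers":1},
    {"delta_pos":[-0.033,-0.126,0.002],"turn":[0,0,0],"fingers":1},
  ],
)

```text
clock: 7.32
position: [0.5199, -0.2249, 0.1221]
ee_rot: [0.135, 0.991, 0.0, -0.0]
ft_force: [0.1, -0.4, 0.1]
grip_width: -0.003
grasp_force: 0.0
```

```bash
cat > chk.py <<'E'
from workcell import camera,get_obs
from h import *
def chk(names=("scene","top"),save=None):
    for n in names:
        c=camera(n);P=cloud(c);hsv=cv2.cvtColor(c["color"],cv2.COLOR_RGB2HSV).astype(int)
        w=(hsv[...,0]>8)&(hsv[...,0]<28)&(hsv[...,1]>80)&(hsv[...,2]>100)&(P[...,2]>.05)&(P[...,2]<.2)
        for nm,b in {"small":(.45,.6,-.34,-.13),"long":(.41,.7,.08,.32)}.items():
            m=w&(P[...,0]>b[0])&(P[...,0]<b[1])&(P[...,1]>b[2])&(P[...,1]<b[3])
            if m.sum()<10: print(n,nm,"few");continue
            Q=P[big(m)];print(n,nm,len(Q),np.percentile(Q,[2,50,98],axis=0).round(3).tolist())
        if save: cv2.imwrite(f"pics/{n}{save}.png",c["color"][...,::-1])
E
python3 -c "
from to import to
to([[0.5,-0.1,0.25],[.47,-.02,.25]])
from chk import chk; chk()"
```

```text
x [-0.964  0.268  0.   ] y [0.268 0.964 0.   ] z [-0.  0. -1.] p [ 0.52  -0.225  0.122] F [ 0.1 -0.4  0.1] q [-0.21  0.3   0.64  1.76 -0.2   1.15  1.79] t 7.33
[0.5, -0.1, 0.25] [0.053, 0.115, -0.128]
[0.47, -0.02, 0.25] [0.103, 0.184, -0.128]
scene small 469 [[0.465, -0.257, 0.072], [0.51, -0.239, 0.13], [0.576, -0.2, 0.164]]
scene long 967 [[0.442, 0.119, 0.061], [0.539, 0.184, 0.075], [0.641, 0.259, 0.078]]
top small 317 [[0.464, -0.228, 0.072], [0.498, -0.206, 0.1], [0.545, -0.185, 0.134]]
top long 2059 [[0.444, 0.128, 0.069], [0.538, 0.191, 0.075], [0.636, 0.262, 0.081]]
```

The lid is falling shut as measured. Next: lift away, and turn the tool so its slim side is vertical for the long lip.

Careful with the scale: turns go in shares of 4 rad. That gives: 1.6 rad / 4 = 0.4.

Request:
move_arm(
  plan=[
    {"delta_pos":[0,0.01,-0.04],"turn":[0,0,0],"fingers":1},
    {"delta_pos":[0.01,0.03,-0.09],"turn":[0,0,0],"fingers":1},
    {"delta_pos":[0.03,0.07,-0.128],"turn":[0,0,0.0425],"fingers":1},
    {"delta_pos":[0.05,0.1,-0.128],"turn":[0,0,0.085],"fingers":1},
    {"delta_pos":[0.07,0.13,-0.128],"turn":[0,0,0.1275],"fingers":1},
    {"delta_pos":[0.09,0.16,-0.128],"turn":[0,0,0.17],"fingers":1},
    {"delta_pos":[0.103,0.184,-0.128],"turn":[0,0,0.2125],"fingers":1},
    {"delta_pos":[0.103,0.184,-0.128],"turn":[0,0,0.255],"fingers":1},
    {"delta_pos":[0.103,0.184,-0.128],"turn":[0,0,0.2975],"fingers":1},
    {"delta_pos":[0.103,0.184,-0.128],"turn":[0,0,0.34],"fingers":1},
    {"delta_pos":[0.103,0.184,-0.128],"turn":[0,0,0.375],"fingers":1},
    {"delta_pos":[0.103,0.184,-0.128],"turn":[0,0,0.4],"fingers":1},
  ],
)

```text
clock: 8.93
position: [0.4699, -0.0192, 0.2501]
ee_rot: [0.806, 0.592, 0.0, -0.0]
ft_force: [0.5, -0.7, -0.3]
grip_width: -0.001
grasp_force: 0.0
```

```bash
python3 -c "
from to import to
to([])
from chk import chk; chk(save='3')"
```

```text
x [0.299 0.954 0.   ] y [ 0.954 -0.299 -0.   ] z [ 0.  0. -1.] p [ 0.47  -0.019  0.25 ] F [ 0.5 -0.7 -0.3] q [-0.54 -0.06  0.47  1.81  0.03  1.39 -0.38] t 8.93
scene small 976 [[0.468, -0.309, 0.066], [0.52, -0.263, 0.075], [0.581, -0.202, 0.078]]
scene long 973 [[0.442, 0.119, 0.059], [0.539, 0.183, 0.074], [0.642, 0.258, 0.079]]
top small 1193 [[0.468, -0.302, 0.069], [0.524, -0.254, 0.075], [0.58, -0.195, 0.081]]
top long 2153 [[0.444, 0.128, 0.069], [0.54, 0.193, 0.075], [0.636, 0.262, 0.081]]
```

The small lid is shut (z 0.075). Now the tilt.

Scaled: 0.87 rad / 4 = 0.2175.

Request:
move_arm(
  plan=[
    {"delta_pos":[0,0,0],"turn":[0,0.0425,0],"fingers":1},
    {"delta_pos":[0,0,0],"turn":[0,0.085,0],"fingers":1},
    {"delta_pos":[0,0,0],"turn":[0,0.1275,0],"fingers":1},
    {"delta_pos":[0,0,0],"turn":[0,0.17,0],"fingers":1},
    {"delta_pos":[0,0,0],"turn":[0,0.2,0],"fingers":1},
    {"delta_pos":[0,0,0],"turn":[0,0.2175,0],"fingers":1},
    {"delta_pos":[0,0,0],"turn":[0,0.2175,0],"fingers":1},
  ],
)

```text
clock: 9.9
position: [0.4696, -0.0202, 0.2489]
ee_rot: [0.73, 0.538, 0.338, -0.25]
ft_force: [-0.5, -0.1, 1.3]
grip_width: -0.001
grasp_force: 0.0
```

```bash
cat > arc.py <<'E'
from to import *
f=np.array([.297,.955,0]);up=np.array([0,0,1.]);Hg=np.array([.561,.251,.064])
def show(rows):  # rows: (fwd from hinge, z) of the tip's upper corner
    o=get_obs();r=R.from_quat(o["ee_rot"]);c=o["position"]+r.apply([.011,0,-.028]);print("corner fwd",((c-Hg)@f).round(4),"side",((c-Hg)@[.955,-.297,0]).round(4),"z",c[2].round(4))
    lat=np.array([.955,-.297,0])
    for a,z in rows: print(round(a,3),round(z,3),r.inv().apply(Hg+a*f+(z-.064)*up-c).round(3).tolist())
E
python3 - <<'E'
from to import to; to([])
from arc import *
show([(-.16,.14),(-.15,.048),(-.098,.048)])
from workcell import camera
w=camera("wrist");import cv2
cv2.imwrite("pics/w2.png",w["color"][...,::-1])
E
```

```text
x [0.192 0.617 0.763] y [ 0.955 -0.296 -0.001] z [ 0.226  0.729 -0.646] p [ 0.47  -0.02   0.249] F [-0.5 -0.1  1.3] q [-0.32  0.1   0.92  1.98 -0.89  1.51  0.57] t 9.9
corner fwd -0.3004 side -0.0068 z 0.2754
-0.16 0.14 [-0.013, 0.007, 0.195]
-0.15 0.048 [-0.076, 0.007, 0.262]
-0.098 0.048 [-0.043, 0.007, 0.301]
```

View pics/w2.png

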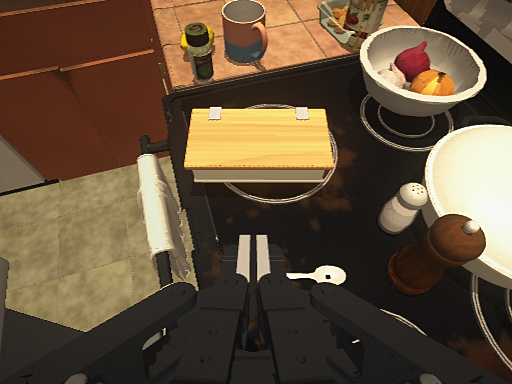

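The wrist view shows the fingers at (252,245), square to the long lid's front edge (188–333, 170), with the spoon at (320,275) below. Now down in front of the lip.

Request:
move_arm(
  plan=[
    {"delta_pos":[-0.003,0.002,0.04],"turn":[0,0,0],"fingers":1},
    {"delta_pos":[-0.006,0.004,0.085],"turn":[0,0,0],"fingers":1},
    {"delta_pos":[-0.009,0.006,0.13],"turn":[0,0,0],"fingers":1},
    {"delta_pos":[-0.013,0.007,0.17],"turn":[0,0,0],"fingers":1},
    {"delta_pos":[-0.025,0.007,0.2],"turn":[0,0,0],"fingers":1},
    {"delta_pos":[-0.045,0.007,0.225],"turn":[0,0,0],"fingers":1},
    {"delta_pos":[-0.06,0.007,0.245],"turn":[0,0,0],"fingers":1},
    {"delta_pos":[-0.076,0.007,0.262],"turn":[0,0,0],"fingers":1},
    {"delta_pos":[-0.076,0.007,0.262],"turn":[0,0,0],"fingers":1},
  ],
)

```text
clock: 11.08
position: [0.5211, 0.1237, 0.0232]
ee_rot: [0.729, 0.539, 0.339, -0.251]
ft_force: [-0.4, -0.2, 0.6]
grip_width: -0.0
grasp_force: 0.0
```

Run:
```python
from to import to; to([])
from arc import *
show([(-.15,.048),(-.098,.048)])
from workcell import camera
from h import cloud
w=camera("scene");import cv2
cv2.imwrite("pics/s4.png",cv2.resize(w["color"][130:250,150:310,::-1],None,fx=4,fy=4,interpolation=cv2.INTER_CUBIC))
```

```text
x [0.19  0.616 0.765] y [ 0.956 -0.294 -0.   ] z [ 0.225  0.731 -0.645] p [0.521 0.124 0.023] F [-0.4 -0.2  0.6] q [ 0.01  0.44  0.24  2.13 -1.26  1.04  0.87] t 11.07
corner fwd -0.1477 side -0.0002 z 0.0496
-0.15 0.048 [-0.003, 0.0, -0.001]
-0.098 0.048 [0.031, 0.0, 0.039]
```

View pics/s4.png

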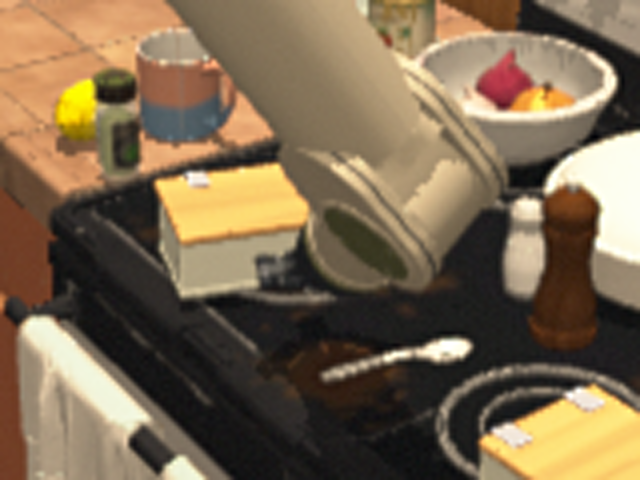

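The crop shows the finger (280,268) in front of the long box under lid level, with the forearm above. Joint 5 is near its limit, so I'll advance in small steps.

Request:
move_arm(
  plan=[
    {"delta_pos":[0.006,0,0.008],"turn":[0,0,0],"fingers":1},
    {"delta_pos":[0.012,0,0.016],"turn":[0,0,0],"fingers":1},
    {"delta_pos":[0.019,0,0.024],"turn":[0,0,0],"fingers":1},
    {"delta_pos":[0.025,0,0.032],"turn":[0,0,0],"fingers":1},
    {"delta_pos":[0.031,0,0.039],"turn":[0,0,0],"fingers":1},
    {"delta_pos":[0.031,0,0.039],"turn":[0,0,0],"fingers":1},
  ],
)

```text
clock: 11.88
position: [0.5366, 0.1714, 0.0229]
ee_rot: [0.729, 0.539, 0.339, -0.25]
ft_force: [-0.0, 0.3, -0.5]
grip_width: 0.0
grasp_force: 0.0
```

Run:
```python
from to import to; to([])
from arc import *
show([(-.098*np.cos(p),.064+.098*np.sin(p)) for p in (-.1,0.1,.2,.3,.4,.5,.6,.7,.8,.9,1.0,1.1)])
from chk import chk; chk()
from workcell import camera
from h import cloud
for n in("top","scene"):
    P=cloud(camera(n)); m=(P[...,0]>.4)&(P[...,0]<.72)&(P[...,1]>.0)&(P[...,1]<.4)&(P[...,2]>.1)&(P[...,2]<.6)
    Q=P[m];print(n,len(Q))
    for a in np.arange(0,.4,.04):
        s=Q[(Q[:,1]>a)&(Q[:,1]<a+.04)]
        if len(s): print(a.round(2),s.min(0).round(3),s.max(0).round(3))
```

```text
x [0.188 0.617 0.764] y [ 0.956 -0.293  0.002] z [ 0.226  0.73  -0.645] p [0.537 0.171 0.023] F [-0.   0.3 -0.5] q [ 0.1   0.43  0.02  2.12 -1.26  0.91  0.8 ] t 11.88
corner fwd -0.0976 side 0.0003 z 0.0493
-0.098 0.054 [0.004, -0.0, -0.003]
-0.098 0.074 [0.019, -0.0, -0.016]
-0.096 0.083 [0.027, -0.0, -0.021]
-0.094 0.093 [0.036, -0.0, -0.025]
-0.09 0.102 [0.045, -0.0, -0.028]
-0.086 0.111 [0.055, -0.0, -0.031]
-0.081 0.119 [0.064, -0.0, -0.032]
-0.075 0.127 [0.074, -0.0, -0.033]
-0.068 0.134 [0.084, -0.0, -0.032]
-0.061 0.141 [0.094, 0.0, -0.031]
-0.053 0.146 [0.103, 0.0, -0.029]
-0.044 0.151 [0.112, 0.0, -0.025]
scene small 982 [[0.468, -0.31, 0.066], [0.52, -0.262, 0.075], [0.581, -0.201, 0.078]]
scene long 488 [[0.437, 0.141, 0.066], [0.488, 0.204, 0.075], [0.563, 0.265, 0.083]]
top small 1088 [[0.468, -0.302, 0.069], [0.522, -0.257, 0.075], [0.581, -0.195, 0.081]]
top long 2113 [[0.444, 0.128, 0.069], [0.537, 0.192, 0.075], [0.636, 0.263, 0.081]]
top 1036
0.0 [0.441 0.001 0.141] [0.532 0.04  0.227]
0.04 [0.458 0.04  0.1  ] [0.57  0.08  0.197]
0.08 [0.452 0.081 0.1  ] [0.569 0.117 0.153]
scene 564
0.0 [0.442 0.    0.101] [0.7  0.04 0.6 ]
0.04 [0.457 0.041 0.101] [0.699 0.08  0.6  ]
0.08 [0.451 0.08  0.101] [0.7   0.12  0.599]
0.12 [0.681 0.12  0.577] [0.7   0.159 0.6  ]
0.16 [0.676 0.161 0.577] [0.701 0.2   0.6  ]
0.2 [0.679 0.2   0.578] [0.698 0.24  0.6  ]
0.24 [0.679 0.242 0.578] [0.698 0.278 0.6  ]
0.28 [0.68  0.281 0.577] [0.699 0.318 0.599]
0.32 [0.68  0.322 0.577] [0.7   0.36  0.598]
0.36 [0.68  0.361 0.578] [0.699 0.399 0.6  ]
```

Request:
move_arm(
  plan=[
    {"delta_pos":[0.004,0,-0.003],"turn":[0,0,0],"fingers":1},
    {"delta_pos":[0.012,0,-0.01],"turn":[0,0,0],"fingers":1},
    {"delta_pos":[0.019,0,-0.016],"turn":[0,0,0],"fingers":1},
    {"delta_pos":[0.027,0,-0.021],"turn":[0,0,0],"fingers":1},
    {"delta_pos":[0.036,0,-0.025],"turn":[0,0,0],"fingers":1},
    {"delta_pos":[0.045,0,-0.028],"turn":[0,0,0],"fingers":1},
    {"delta_pos":[0.055,0,-0.031],"turn":[0,0,0],"fingers":1},
    {"delta_pos":[0.064,0,-0.032],"turn":[0,0,0],"fingers":1},
    {"delta_pos":[0.074,0,-0.033],"turn":[0,0,0],"fingers":1},
    {"delta_pos":[0.084,0,-0.032],"turn":[0,0,0],"fingers":1},
  ],
)

```text
clock: 13.32
position: [0.5449, 0.1994, 0.107]
ee_rot: [0.73, 0.538, 0.339, -0.25]
ft_force: [0.4, -1.5, -0.3]
grip_width: -0.002
grasp_force: 0.4
```

Run:
```python
from to import to; to([])
from arc import *
show([(-.096*np.cos(p),.064+.096*np.sin(p)) for p in (.8,.9,1.0,1.1,1.2,1.3,1.4,1.5,1.6,1.7,1.75)])
from chk import chk; chk()
```

```text
x [0.191 0.616 0.764] y [ 0.955 -0.296  0.   ] z [ 0.226  0.73  -0.645] p [0.545 0.199 0.107] F [ 0.4 -1.5 -0.3] q [ 0.04  0.27  0.01  2.09 -1.16  0.94  0.56] t 13.32
corner fwd -0.0683 side 0.0 z 0.1334
-0.067 0.133 [0.0, -0.0, 0.001]
-0.06 0.139 [0.01, 0.0, 0.003]
-0.052 0.145 [0.019, 0.0, 0.005]
-0.044 0.15 [0.028, 0.0, 0.009]
-0.035 0.153 [0.037, 0.0, 0.013]
-0.026 0.157 [0.045, 0.0, 0.018]
-0.016 0.159 [0.053, 0.0, 0.024]
-0.007 0.16 [0.06, 0.0, 0.03]
0.003 0.16 [0.066, 0.0, 0.037]
0.012 0.159 [0.072, 0.0, 0.045]
0.017 0.158 [0.074, 0.0, 0.049]
scene small 982 [[0.468, -0.309, 0.066], [0.521, -0.262, 0.075], [0.581, -0.201, 0.078]]
scene long 346 [[0.447, 0.167, 0.067], [0.495, 0.217, 0.1], [0.643, 0.262, 0.15]]
top small 1125 [[0.468, -0.303, 0.069], [0.523, -0.256, 0.075], [0.581, -0.195, 0.081]]
top long 1577 [[0.452, 0.161, 0.075], [0.548, 0.214, 0.12], [0.646, 0.272, 0.153]]
```

The lid is following at about 0.8 rad with light contact. Carrying on past upright, slowly.

Request:
move_arm(
  plan=[
    {"delta_pos":[0.01,0,0.003],"turn":[0,0,0],"fingers":1},
    {"delta_pos":[0.019,0,0.005],"turn":[0,0,0],"fingers":1},
    {"delta_pos":[0.028,0,0.009],"turn":[0,0,0],"fingers":1},
    {"delta_pos":[0.037,0,0.013],"turn":[0,0,0],"fingers":1},
    {"delta_pos":[0.045,0,0.018],"turn":[0,0,0],"fingers":1},
    {"delta_pos":[0.053,0,0.024],"turn":[0,0,0],"fingers":1},
    {"delta_pos":[0.06,0,0.03],"turn":[0,0,0],"fingers":1},
    {"delta_pos":[0.066,0,0.037],"turn":[0,0,0],"fingers":1},
    {"delta_pos":[0.072,0,0.045],"turn":[0,0,0],"fingers":1},
    {"delta_pos":[0.074,0,0.049],"turn":[0,0,0],"fingers":1},
    {"delta_pos":[0.074,0,0.049],"turn":[0,0,0],"fingers":1},
    {"delta_pos":[0.074,0,0.049],"turn":[0,0,0],"fingers":1},
  ],
)

```text
clock: 14.92
position: [0.57, 0.28, 0.1313]
ee_rot: [0.73, 0.538, 0.339, -0.25]
ft_force: [0.0, -0.2, 0.0]
grip_width: -0.003
grasp_force: 0.0
```

Run:
```python
from to import to; to([])
from arc import *
show([(-.06,.165),(-.16,.22),(-.25,.26)])
from chk import chk; chk()
```

```text
x [0.191 0.616 0.764] y [ 0.955 -0.296 -0.   ] z [ 0.226  0.73  -0.645] p [0.57  0.28  0.131] F [ 0.  -0.2  0. ] q [-0.07  0.26 -0.05  2.02 -1.18  0.84  0.41] t 14.93
corner fwd 0.0161 side 0.0 z 0.1578
-0.06 0.165 [-0.044, -0.0, -0.063]
-0.16 0.22 [-0.066, -0.0, -0.175]
-0.25 0.26 [-0.093, -0.0, -0.269]
scene small 983 [[0.468, -0.31, 0.067], [0.52, -0.262, 0.075], [0.581, -0.201, 0.078]]
scene long 1373 [[0.471, 0.226, 0.067], [0.553, 0.263, 0.11], [0.661, 0.304, 0.167]]
top small 1157 [[0.468, -0.302, 0.069], [0.523, -0.255, 0.075], [0.58, -0.195, 0.081]]
top long 1145 [[0.473, 0.23, 0.069], [0.567, 0.272, 0.14], [0.66, 0.308, 0.173]]
```

Contact is gone, so the lid has dropped back onto its stop. Now retreating.

Request:
move_arm(
  plan=[
    {"delta_pos":[-0.015,0,-0.02],"turn":[0,0,0],"fingers":1},
    {"delta_pos":[-0.03,0,-0.04],"turn":[0,0,0],"fingers":1},
    {"delta_pos":[-0.044,0,-0.063],"turn":[0,0,0],"fingers":1},
    {"delta_pos":[-0.052,0,-0.1],"turn":[0,0,0],"fingers":1},
    {"delta_pos":[-0.06,0,-0.14],"turn":[0,0,0],"fingers":1},
    {"delta_pos":[-0.066,0,-0.175],"turn":[0,0,0],"fingers":1},
    {"delta_pos":[-0.08,0,-0.22],"turn":[0,0,0],"fingers":1},
    {"delta_pos":[-0.093,0,-0.265],"turn":[0,0,0],"fingers":1},
    {"delta_pos":[-0.093,0,-0.265],"turn":[0,0,0],"fingers":1},
    {"delta_pos":[-0.093,0,-0.265],"turn":[0,0,0],"fingers":1},
  ],
)

```text
clock: 16.27
position: [0.492, 0.0293, 0.2311]
ee_rot: [0.73, 0.538, 0.339, -0.25]
ft_force: [0.2, -0.2, 0.2]
grip_width: -0.001
grasp_force: 0.0
```

Run:
```python
from to import to; to([])
from chk import chk; chk(save='5')
```

```text
x [0.191 0.616 0.765] y [ 0.955 -0.296 -0.   ] z [ 0.226  0.73  -0.645] p [0.492 0.029 0.231] F [ 0.2 -0.2  0.2] q [ 0.24  0.09  0.2   1.99 -0.9   1.36  0.48] t 16.27
scene small 981 [[0.467, -0.309, 0.066], [0.52, -0.263, 0.075], [0.581, -0.201, 0.078]]
scene long 1384 [[0.471, 0.226, 0.067], [0.547, 0.271, 0.111], [0.653, 0.304, 0.169]]
top small 1038 [[0.473, -0.303, 0.069], [0.525, -0.26, 0.075], [0.581, -0.195, 0.081]]
top long 1216 [[0.473, 0.231, 0.07], [0.565, 0.27, 0.138], [0.66, 0.308, 0.173]]
```

View pics/scene5.png

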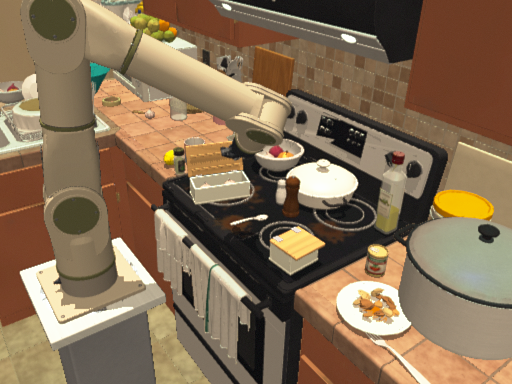

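View pics/top5.png

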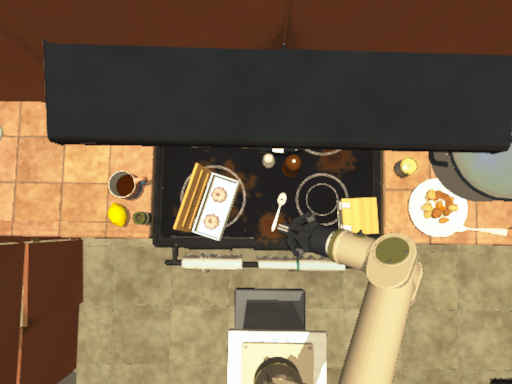

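The small lid is shut at (358,216) in the top view. The long lid stands open at (192,198) with the garlic showing, the bystanders are where they were, and the gripper is clear.

```bash
python3 -c "
from workcell import hand_in; print(hand_in())"
```

```text
the job is handed in; nothing more can be done
None
```

The small box's lid is shut, the long box's lid stands open by itself, and the job is handed in at about 16 s of the 53 s allowed; boxes and bystanders look undisturbed in the last pictures, and the first push passed over the small lid without touching it because the fingertips sit about 39 mm shorter than stated.

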